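Charge the mill jar with porcelain balls

ROBOT

A 6-joint arm with a two-finger parallel gripper is mounted at the origin on the work surface. World frame = base frame: x ahead of the robot, y to its left, z up, the work surface at z = 0. Lengths are in m, angles in degrees, forces in N, time in s.
With the tool pointing down it reaches from about 0.4 to 0.825 m from the base axis. Payload 7 kg.
Tool frame: the origin (TCP) lies midway between the tips of the shut fingers; the grasp point (between the pads) lies 19 mm behind it; z points along the fingers, y is the line along which they close (so a half turn about z gives the same grasp; the last joint's range is limited). The gripper opens to 88 mm and grips with 3 to 60 N. Pads are 19 mm wide; open, the fingers measure 130 mm over their backs; the gripper's body (78 mm by 193 mm) begins 47 mm behind the grasp point.
Start: joints at [93.684, 20.546, 0.682, 0, -70.136, -16.507], TCP at [0.15, 0.658, 0.227] pointing down, gripper open.
Joint ranges: [-176.03, 176.03], [-82.01, 121.73], [-58.28, 71.71], [-173.87, 95.51], [-174.79, -0.11], [-173.66, 173.66]. Speed limits (degrees/s): [136.94, 136.94, 172.46, 180, 180, 180].

INTERFACE

Orientations are given as [roll, pitch, yaw] about the fixed x, y, z axes, in that order (R = Rz(yaw) Ry(pitch) Rx(roll)).
In Python, from plant import ctrl gives the robot as it stands. The module is installed in compiled form; this text tells all that it offers.
- The arm moves only by the tool send_rows, never from a script. Its argument "plan" is a list that holds one entry, the list of rows, each a list of 6 numbers: the shift along the tool's x, y, z in cm, then the turn, a rotation vector about the tool's x, y, z in degrees. A call has 1 to 8 rows; each row is the pose to reach, as a shift and turn from the pose commanded when the call began, along the tool's axes at that moment; what a row does not reach only later rows make up. A row lasts 1/12 s, in which the tool goes at most 41.7 mm and 7.16 degrees, less where a joint would pass 70% of its speed; a pose out of reach is approached as far as the arm can. A call with a gripper value outside its range is refused whole. "fingers" is the opening, from 0 (shut) to 1 (fully open), set as the call begins (left out, the last holds). The fingers move at their own pace and stop on an object; the grip force is fixed at half the most. Time passes only in rows, so rows that repeat a pose let the fingers close. It gives the time, the measured TCP pose, the force, the opening and the grip force at its end, in the units of the state.
- ctrl.get_obs(): the state, without advancing time (a new reading comes with each control period).
- ctrl.snapshot(name): name is "side" or "top"; returns a dict with "img" (420x560x3 uint8, red, green, blue), "K" (3x3 intrinsics, pixels), "pose" (4x4, takes a point from camera to world coordinates). Camera axes: x right, y down, z forward; pixel columns grow to the right and rows downward; lengths in m; the calibration is good to about 2 mm. A picture is of the moment at which its call begins. There is no depth.
- ctrl.close_job(): hands the job in; it is judged then, once.
The state is a dict: "clock": time; "joint_pos": joint angles; "qvel": joint speeds; "tau": joint torques, N m; "tool_pos": TCP position; "orientation": TCP orientation; "force": force on the tool from outside, world axes, zero at the start; "moment": the same for the moment, N m; "opening": finger opening in m; "gripper_force": force on a finger pad.
Only numpy, scipy, OpenCV 4.12 (cv2) and the standard library are available. Lean on these libraries where they do the work, as an engineer would, in place of code of your own. Each camera call takes 0.05 s, during which the arm holds its last target. There are 200 camera calls.

TASK

With the scoop (not with the fingers), take at least three porcelain mill balls from the wooden trough and tip them into the hopper, whose plunger stays down meanwhile; then stand the scoop upright on the table and let go of it. Then pull the sprung plunger knob fully up and hold it there, so that at least three balls run down the chute into the white jar; finish while still gripping the knob and holding it fully up. Leave the bowl, brush, kiln prop and rib where they lie.

Things in the scene. Friction and masses are not known exactly. Their poses are not given: they have to be found in the camera images.
- scoop: aluminium scoop, 140 g, standing on its pan. Origin: centre of the pan underside, z up, +x forward to the open front. Pan 86 mm long (x), 72 wide (y), floor 2.5 thick, back wall to z 34, side walls rising from the lip to z 34. Upright wooden handle plate at x = -48: 12 thick along x, 30 wide along y, top at z = 125. Grip it from above across the 12 mm (fingers closing along x)
- scoop_grip (a point): point on the handle plate, 20 mm below its top, 105 mm above the pan underside
- scoop_lip (a point): middle of the front edge of the pan underside, axes as the scoop
- trough: fixed open wooden trough; origin on the table. Inside 88 wide (x); floor at z = 5 from y = -120 to 100, where a steep ramp (65 degrees) rises to the +y end rim (y = 117, z = 42). Walls 6 thick, tops z = 42. Balls lie at y -6 to 96; y below -10 is empty. A scoop pushed along the floor up to the foot of the ramp heaps the balls into its pan; tilt it back 15 to 20 degrees before lifting
- ball0: white glazed porcelain ball (slippery), 24 mm diameter, 17 g, origin at its centre; one of five alike, in the trough at the start
- ball1: white glazed porcelain ball (slippery), 24 mm diameter, 17 g, origin at its centre; one of five alike, in the trough at the start
- ball2: white glazed porcelain ball (slippery), 24 mm diameter, 17 g, origin at its centre; one of five alike, in the trough at the start
- ball3: white glazed porcelain ball (slippery), 24 mm diameter, 17 g, origin at its centre; one of five alike, in the trough at the start
- ball4: white glazed porcelain ball (slippery), 24 mm diameter, 17 g, origin at its centre; one of five alike, in the trough at the start
- hopper: fixed hopper and chute. Origin on the table under the plunger; +x is the way balls run. Open mouth x -165 to -76, y -55 to 55, wall tops z = 172; floor slopes 15 degrees down to +x (z = 85 at x = 0) into a 78 mm wide channel, blocked by the plunger pin and its crossbar; chute ends at x = 45 over the jar. Plunger bridge 98 wide (y), 26 long (x), top z = 148, guide bush 18 diameter to 154
- mouth (a point): middle of the open mouth of the hopper, 2 mm below its wall tops (x = -120, y = 0, z = 170 in the hopper frame); axes as the hopper
- hopper_in (a point): point inside the hopper in the middle of the balls' space, x = -85, y = 0, z = 118 in the hopper frame
- seat (a point): seat hole of the plunger pin in the chute floor, z = 85
- jar_centre (a point): white open jar fixed under the end of the chute, 130 diameter outside, 60 high; this point is on its axis 20 mm above the table
- plunger (a joint): lift of the plunger: 0 seated (the chute is blocked), 0.038 m fully up at its stop; a spring pulls it down with about 5 N seated, 9.5 N fully up. Let go, it snaps down. Balls pass below it only when it is lifted more than about 30 mm
- knob (a point): centre of the black plunger knob, a vertical cylinder of 30 mm diameter and 30 high (about 175 mm above the table when down), gripped from above; moves with the plunger
- bowl: small terracotta bowl, loose bystander, leave alone
- brush: brush, loose bystander, leave alone
- prop: white kiln prop, loose bystander, leave alone
- rib: wooden rib, loose bystander, leave alone
Mind the look-alikes: they are no part of the job. What is shaped like the scoop but orange is not meant.

How it is judged (in metres and radians):
On the way, in this order (a step that is already met when the one before it is completed fails the run):
1. at least three balls lie in the hopper behind the seated plunger (value of joint plunger below 0.006 m and (distance between each of ball0, ball1, ball2 and hopper_in below 0.092 m or distance between each of ball0, ball1, ball3 and hopper_in below 0.092 m or distance between each of ball0, ball1, ball4 and hopper_in below 0.092 m or distance between each of ball0, ball2, ball3 and hopper_in below 0.092 m or distance between each of ball0, ball2, ball4 and hopper_in below 0.092 m or distance between each of ball0, ball3, ball4 and hopper_in below 0.092 m or distance between each of ball1, ball2, ball3 and hopper_in below 0.092 m or distance between each of ball1, ball2, ball4 and hopper_in below 0.092 m or distance between each of ball1, ball3, ball4 and hopper_in below 0.092 m or distance between each of ball2, ball3, ball4 and hopper_in below 0.092 m)), for 0.3 s.
2. the scoop stands upright on the table, let go, the balls still in the hopper (all of step 1 and height (world z) of scoop below 0.006 m and angle between scoop's own z axis and vertical below 0.12 rad and contact force between the fingers and scoop below 0.1 N), for 0.2 s.
3. the gripper has pulled the plunger up (value of joint plunger above 0.033 m and contact force between the fingers and plunger above 2 N), for 0.2 s.
At the end, for the whole second after the job is handed in: The fingers grip the knob (more than 2 N) and hold the plunger up by more than 33 of its 38 mm; at least three balls lie at rest in the jar; the scoop stands upright on the table (within 6 mm and 7 degrees), let go (all of step 3 and (distance between each of ball0, ball1, ball2 and jar_centre below 0.062 m or distance between each of ball0, ball1, ball3 and jar_centre below 0.062 m or distance between each of ball0, ball1, ball4 and jar_centre below 0.062 m or distance between each of ball0, ball2, ball3 and jar_centre below 0.062 m or distance between each of ball0, ball2, ball4 and jar_centre below 0.062 m or distance between each of ball0, ball3, ball4 and jar_centre below 0.062 m or distance between each of ball1, ball2, ball3 and jar_centre below 0.062 m or distance between each of ball1, ball2, ball4 and jar_centre below 0.062 m or distance between each of ball1, ball3, ball4 and jar_centre below 0.062 m or distance between each of ball2, ball3, ball4 and jar_centre below 0.062 m) and height (world z) of scoop below 0.006 m and angle between scoop's own z axis and vertical below 0.12 rad and contact force between the fingers and scoop below 0.1 N); the arm keeps its last pose, push and grip.
It fails at once if the fingers touch a ball (contact force between the fingers and ball0 above 0.3 N or contact force between the fingers and ball1 above 0.3 N or contact force between the fingers and ball2 above 0.3 N or contact force between the fingers and ball3 above 0.3 N or contact force between the fingers and ball4 above 0.3 N).
It fails at once if a bystander is moved by more than 40 mm (distance of any of bowl, brush, prop, rib from where it was at the start of the episode above 0.04 m).
It also fails if it takes over 72 s, if anything falls off the work surface, if the arm or the gripper's body presses on something with over 40 N, if the wrist force passes 120 N, or if a joint passes its speed limit or range.

## Working session

There is one attempt and no reset: what is moved stays moved. The work goes in short steps, Python scripts to look and compute and a tool call to move; the robot and the scene stay as the last step left them, time stands still between calls to the robot, and variables do not carry over. Pictures are saved under pics/ and viewed, at most 10 in all, crops included, and the job is handed in when it is done.

Besides the shell and the picture viewer there is one more tool, called after "Emit:" as name(argument=value, ...) on one line, values as JSON. send_rows: Moves the arm, as the interface text tells. Its arguments: {"type":"object","properties":{"plan":{"type":"array","items":{"type":"array","items":{"type":"array","items":{"type":"number"}}}},"fingers":{"type":"number"}},"required":["plan"]}

```bash
mkdir -p pics; python3 - <<'E'
from plant import ctrl
import cv2,numpy as np
for n in("top","side"):
    s=ctrl.snapshot(n); cv2.imwrite(f"pics/{n}0.png",s["img"][...,::-1]); np.savez(f"{n}.npz",K=s["K"],pose=s["pose"],img=s["img"])
    print(n,s["K"].round(1).tolist(),s["pose"].round(3).tolist())
print(ctrl.get_obs())
E
```

```text
top [[463.1, 0.0, 290.3], [0.0, 463.1, 209.2], [0.0, 0.0, 1.0]] [[0.004, -0.999, 0.053, 0.494], [-1.0, -0.004, 0.006, 0.015], [-0.006, -0.053, -0.999, 1.15], [0.0, 0.0, 0.0, 1.0]]
side [[394.6, 0.0, 279.6], [0.0, 394.6, 212.2], [0.0, 0.0, 1.0]] [[0.919, -0.173, 0.355, 0.281], [-0.394, -0.438, 0.808, -0.616], [0.016, -0.882, -0.47, 0.5], [0.0, 0.0, 0.0, 1.0]]
{'clock': 0.1, 'joint_pos': array([ 9.36836247e+01,  2.05887645e+01,  6.36303320e-01, -1.73691220e-02,
       -7.01356829e+01, -1.65070950e+01]), 'qvel': array([ 0.04161534, -0.16215654,  0.06769292,  0.04555691, -0.05783491,
        0.14254797]), 'tau': array([-1.21977155e-03, -5.84162164e+01,  2.93753707e+01,  7.01557919e+00,
        1.01952895e-02, -4.41261909e-05]), 'tool_pos': array([0.14974571, 0.65770854, 0.22568069]), 'orientation': array([ 1.79910849e+02, -9.39131470e-03, -1.28293775e+01]), 'force': array([ 0.19057517,  0.75727752, -0.28355658]), 'moment': array([ 0.0534345 ,  0.03128952, -0.03248568]), 'gripper_force': 0.0, 'opening': 0.08758293129961808}
```

View pics/top0.png

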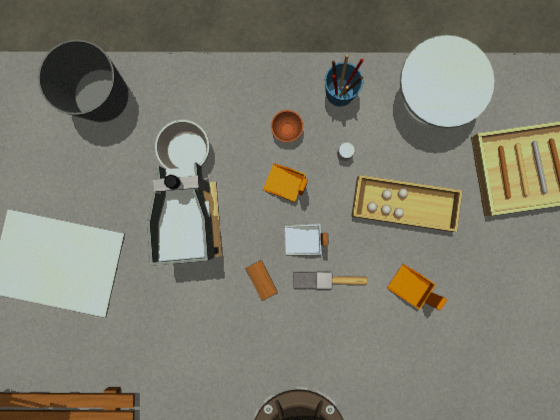

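View pics/side0.png

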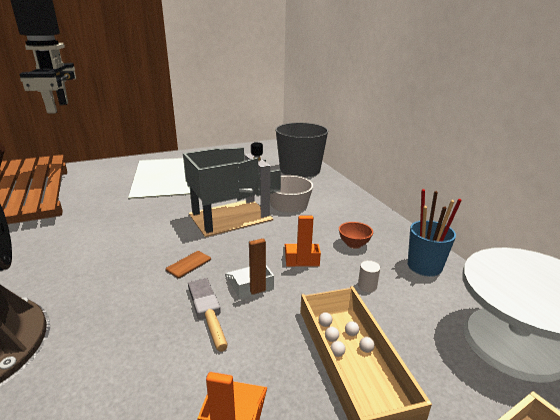

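```bash
python3 - <<'E'
import cv2,numpy as np
t=cv2.imread("pics/top0.png");s=cv2.imread("pics/side0.png")
def up(im,x0,x1,y0,y1,f):
    c=cv2.resize(im[y0:y1,x0:x1],None,fx=f,fy=f,interpolation=cv2.INTER_CUBIC)
    for x in range(-(-x0//10)*10,x1,10): cv2.line(c,((x-x0)*f,0),((x-x0)*f,12 if x%50==0 else 5),(0,255,255),1); x%50==0 and cv2.putText(c,str(x),((x-x0)*f+2,12),0,.4,(0,255,255),1)
    for y in range(-(-y0//10)*10,y1,10): cv2.line(c,(0,(y-y0)*f),(12 if y%50==0 else 5,(y-y0)*f),(0,255,255),1); y%50==0 and cv2.putText(c,str(y),(2,(y-y0)*f-2),0,.4,(0,255,255),1)
    return c
cv2.imwrite("pics/a.png",up(t,275,470,165,265,4))
cv2.imwrite("pics/b.png",np.hstack([up(t,145,245,115,270,4)[:480],up(s,182,282,135,255,4)]))
cv2.imwrite("pics/c.png",up(s,220,430,230,380,4)[:600,:800])
E
```

```text
(no output)
```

View pics/a.png

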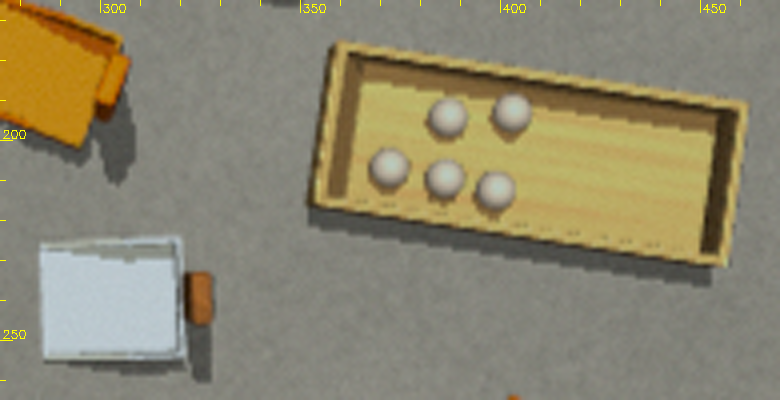

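View pics/b.png

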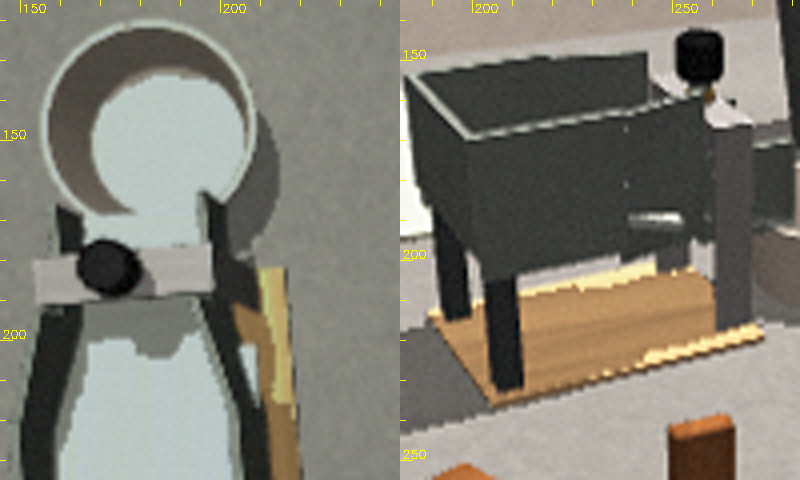

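View pics/c.png

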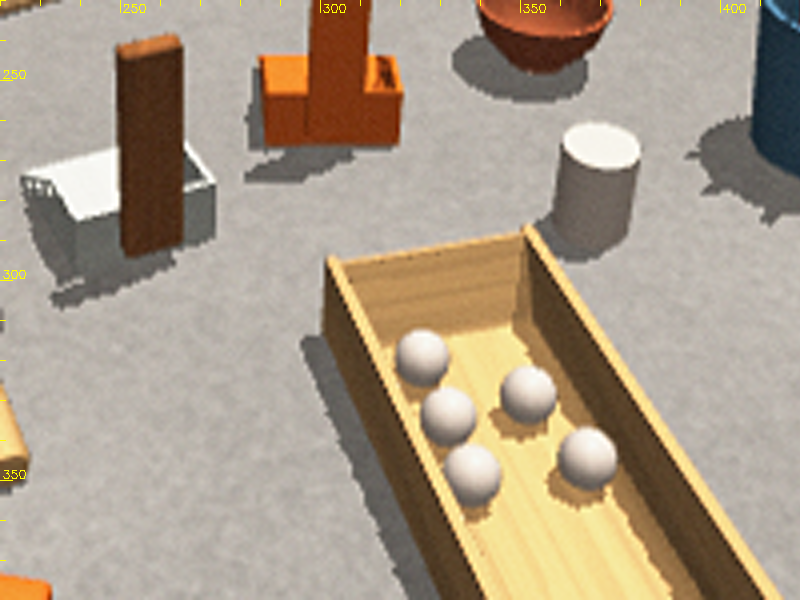

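```bash
cat >geo.py <<'E'
import numpy as np
from scipy.optimize import least_squares
C={n:np.load(n+".npz") for n in("top","side")}
def proj(n,P):
    K,T=C[n]["K"],C[n]["pose"]; p=(np.asarray(P)-T[:3,3])@T[:3,:3]; p=p@K.T; return p[...,:2]/p[...,2:]
def place(q,P):
    c,s=np.cos(q[2]),np.sin(q[2]); P=np.asarray(P,float)/1000; R=np.array([[c,-s,0],[s,c,0],[0,0,1]])
    return P@R.T+[q[0],q[1],q[3] if len(q)>3 else 0]
def fit(obs,q0):
    f=lambda q:np.concatenate([proj(n,place(q,P))-uv for n,P,uv in obs])
    r=least_squares(lambda q:f(q).ravel(),q0,loss="soft_l1"); return r.x,f(r.x)
def tri(ut,us):
    r=least_squares(lambda X:np.r_[proj("top",X)-ut,proj("side",X)-us],[.6,0,.1]); return r.x,r.fun
E
python3 - <<'E'
from geo import *
np.set_printoptions(suppress=True,precision=4)
T=[("top",[50,123,42],(359.25,175.75)),("top",[50,-126,42],(461.75,190.25)),("top",[-50,-126,42],(457,231.5)),("top",[-50,123,42],(352,216.25)),
("side",[-50,123,42],(302,294.5)),("side",[50,123,42],(352.5,286.5))]
S=[("top",[-48,0,125],(325,239.5)),("top",[-43,-36,34],(320.25,224.5)),("top",[-43,36,34],(321,254.5)),("top",[43,-36,2],(285.25,225.75)),("top",[43,36,2],(286,254.5)),
("side",[-54,15,125],(249.5,244.25)),("side",[-54,-15,125],(265.75,241.25)),("side",[-43,-36,34],(273.75,276))]
H=[("top",[0,0,190],(172.5,181.5)),("side",[0,0,175],(256.75,149.25)),
("top",[13,49,148],(153.25,180)),("top",[13,-49,148],(198.25,175.75)),("top",[-13,-49,148],(198.25,187.5)),("top",[-13,49,148],(153.75,191.5)),
("side",[-167,57,172],(184.5,154.5)),("side",[-167,-57,172],(199.5,169.5)),("top",[-167,57,172],(150,264)),("top",[-167,-57,172],(212,262))]
for n,o,q in(("trough",T,[.5,-.25,0,0]),("scoop",S,[.45,0,1.57,0]),("hopper",H,[.6,.25,0,0])):
    x,f=fit(o,q);print(n,x,"yawdeg",np.degrees(x[2]));print(f.round(1).tolist())
print("knob",tri((172.5,181.5),(256.75,145)))
print("handle",tri((325,239.5),(258,241)))
b=[((447,118),(529,395)),((512,113),(587,459)),((389,168),(421,358)),((445,180),(447,416)),((495,191),(472,476))]
for t,s in b: print(tri((275+t[0]/4,165+t[1]/4),(220+s[0]/4,230+s[1]/4))[0])
E
```

```text
trough [ 0.5693 -0.2572 -0.1497 -0.0008] yawdeg -8.57958187564594
[-0.0, -1.3, 0.3, -0.0, -0.5, 0.0, 1.2, -0.7, -1.8, 0.2, -0.2, -0.1]
scoop [ 0.4804 -0.0084  1.607  -0.0004] yawdeg 92.0754103325939
[0.6, -0.2, 0.1, -0.5, 0.4, -0.5, -0.3, -0.4, -0.2, 0.0, -0.1, 0.5, -0.6, -0.3, -0.8, -0.1]
hopper [ 0.602   0.2701  0.0996 -0.0005] yawdeg 5.707448347949749
[-1.2, -0.1, -1.0, 0.3, 0.2, -0.2, -0.0, -0.2, 1.0, -0.1, 0.6, 0.2, -1.2, -0.7, -0.8, 0.1, 3.0, -0.5, -5.1, -3.6]
knob (array([0.6029, 0.268 , 0.1867]), array([ 0.1297, -0.3587, -0.4503,  0.0143]))
handle (array([ 0.4842, -0.0559,  0.1242]), array([ 0.4011, -1.1233, -0.9586,  0.0288]))
[ 0.5931 -0.2146  0.0179]
[ 0.5956 -0.2539  0.0184]
[ 0.5618 -0.1785  0.0183]
[ 0.5548 -0.2127  0.0189]
[ 0.5485 -0.2435  0.0179]
```

```bash
cat >mv.py <<'E'
# rows(cmd pose, list of (xyz, rpy, nrows)) -> one call per waypoint (n<=8), rounded; keeps the commanded pose in cmd.npy
import numpy as np, os
from scipy.spatial.transform import Rotation as R
E=lambda rpy:R.from_euler("xyz",rpy,degrees=True)
def mat(p,rpy): M=np.eye(4);M[:3,:3]=E(rpy).as_matrix();M[:3,3]=p;return M
def plan(wps,M=None,smooth=True):
    M=np.load("cmd.npy") if M is None else M
    for p,rpy,n in wps:
        G=mat(p,rpy); D=np.linalg.inv(M)@G; rv=R.from_matrix(D[:3,:3]).as_rotvec(degrees=True)
        rows=[]; d=np.linalg.norm(D[:3,3])
        n0=int(max(n,1)); N=min(n0,8); 
        for k in range(1,n0+1):
            s=k/n0; s=s*s*(3-2*s) if smooth else s
            rows.append((s,))
        # split in calls of 8; each relative to the pose at its start
        A=M; prev=M; i=0
        while i<n0:
            call=[]; St=prev
            for (s,) in rows[i:i+8]:
                T=np.eye(4);T[:3,3]=s*D[:3,3];T[:3,:3]=R.from_rotvec(s*rv,degrees=True).as_matrix()
                L=np.linalg.inv(St)@(M@T)
                v=np.r_[L[:3,3]*100,R.from_matrix(L[:3,:3]).as_rotvec(degrees=True)].round(1)+0.0
                call.append(v.tolist()); 
            T=np.eye(4);T[:3,3]=v[:3]/100;T[:3,:3]=R.from_rotvec(v[3:],degrees=True).as_matrix()
            prev=St@T; i+=8
            print(str(call).replace(".0,",",").replace(".0]","]"))
        M=prev; print("  ->",M[:3,3].round(4),R.from_matrix(M[:3,:3]).as_euler("xyz",degrees=True).round(1))
    np.save("cmd.npy",M)
E
python3 - <<'E'
from mv import *
M=mat([.15,.658,.227],[180,0,-12.83])
plan([([.45,.33,.25],[180,0,-4],14),([.4825,-.0563,.18],[180,0,2.1],12)],M)
E
```

```text
[[0.5, 0.4, 0, 0, 0, -0.1], [2, 1.4, -0.1, 0, 0, -0.5], [4.3, 3, -0.3, 0, 0, -1], [7.2, 5, -0.5, 0, 0, -1.8], [10.7, 7.4, -0.7, 0, 0, -2.6], [14.4, 10, -0.9, 0, 0, -3.5], [18.3, 12.7, -1.1, 0, 0, -4.4], [22.2, 15.4, -1.4, 0, 0, -5.4]]
[[3.4, 2.9, -0.2, 0, 0, -0.9], [6.6, 5.5, -0.4, 0, 0, -1.7], [9.3, 7.8, -0.6, 0, 0, -2.4], [11.5, 9.6, -0.8, 0, 0, -2.9], [12.8, 10.8, -0.9, 0, 0, -3.3], [13.3, 11.2, -0.9, 0, 0, -3.4]]
  -> [0.4497 0.3303 0.25  ] [180.   0.  -4.]
[[0.1, 0.8, 0.1, 0, 0, -0.1], [0.4, 2.8, 0.5, 0, 0, -0.5], [0.9, 6, 1.1, 0, 0, -1], [1.6, 9.9, 1.8, 0, 0, -1.6], [2.3, 14.4, 2.6, 0, 0, -2.3], [3, 19.2, 3.5, 0, 0, -3.1], [3.7, 23.9, 4.4, 0, 0, -3.8], [4.4, 28.4, 5.2, 0, 0, -4.5]]
[[0.3, 4, 0.7, 0, 0, -0.7], [0.6, 7.2, 1.3, 0, 0, -1.2], [0.8, 9.3, 1.7, 0, 0, -1.5], [0.8, 10, 1.8, 0, 0, -1.6]]
  -> [ 0.4824 -0.056   0.18  ] [180.    0.    2.1]
```

Emit:
send_rows(plan=[[[2.8,1.9,-0.2,0,0,-0.7],[5.6,3.9,-0.4,0,0,-1.4],[8.4,5.8,-0.5,0,0,-2],[11.1,7.7,-0.7,0,0,-2.7],[13.9,9.6,-0.9,0,0,-3.4],[16.7,11.6,-1,0,0,-4],[19.4,13.5,-1.2,0,0,-4.7],[22.2,15.4,-1.4,0,0,-5.4]]], fingers=1)

```text
clock: 0.77
tool_pos: [0.3327, 0.4571, 0.2404]
orientation: [180.0, 0.0, -7.4]
force: [0.5, -0.5, -0.8]
opening: 0.0877
gripper_force: 0.0
```

Emit:
send_rows(plan=[[[3,2.5,-0.2,0,0,-0.8],[6,5,-0.4,0,0,-1.5],[9,7.5,-0.6,0,0,-2.3],[12,10,-0.8,0,0,-3],[13.3,11.2,-0.9,0,0,-3.4]]])

```text
clock: 1.18
tool_pos: [0.4514, 0.3275, 0.2496]
orientation: [180.0, 0.0, -4.1]
force: [0.6, 0.7, -0.4]
opening: 0.0875
gripper_force: 0.0
```

Emit:
send_rows(plan=[[[0.5,3.5,0.6,0,0,-0.6],[1.1,7,1.3,0,0,-1.1],[1.6,10.6,2,0,0,-1.7],[2.2,14.2,2.6,0,0,-2.2],[2.8,17.8,3.2,0,0,-2.8],[3.3,21.3,3.9,0,0,-3.4],[3.8,24.9,4.6,0,0,-4],[4.4,28.4,5.2,0,0,-4.5]]])

```text
clock: 1.85
tool_pos: [0.4728, 0.0423, 0.1971]
orientation: [-180.0, 0.0, 0.5]
force: [0.8, 0.1, -0.3]
opening: 0.0876
gripper_force: 0.0
```

Emit:
send_rows(plan=[[[0.3,3.5,0.7,0,0,-0.6],[0.6,7,1.3,0,0,-1.2],[0.8,9.3,1.7,0,0,-1.5],[0.8,10,1.8,0,0,-1.6],[0.8,10,1.8,0,0,-1.6]]])

```text
clock: 2.27
tool_pos: [0.4817, -0.0575, 0.1789]
orientation: [180.0, 0.1, 1.9]
force: [0.1, -0.3, -1.0]
opening: 0.0879
gripper_force: 0.0
```

Emit:
send_rows(plan=[[[0,0,3,0,0,0],[0,0,6,0,0,0],[0,0,8,0,0,0],[0,0,9,0,0,0],[0,0,9.3,0,0,0],[0,0,9.3,0,0,0]]])

```text
clock: 2.77
tool_pos: [0.4821, -0.0551, 0.0861]
orientation: [180.0, 0.1, 2.1]
force: [-0.2, -0.5, 0.5]
opening: 0.0879
gripper_force: 0.0
```

Emit:
send_rows(plan=[[[0,0,0,0,0,0],[0,0,0,0,0,0],[0,0,0,0,0,0],[0,0,0,0,0,0],[0,0,0,0,0,0],[0,0,0,0,0,0],[0,0,0,0,0,0]]], fingers=0)

```text
clock: 3.35
tool_pos: [0.4824, -0.0559, 0.0867]
orientation: [-180.0, -0.0, 2.1]
force: [-0.5, 0.4, 0.1]
opening: 0.0467
gripper_force: 0.0
```

Emit:
send_rows(plan=[[[0,0,-1,0,0,0],[0,0,-3,0,0,0],[0,0,-5,0,0,0],[0,0,-7,0,0,0],[0,0,-8,0,0,0],[0,0,-8,0,0,0]]])

```text
clock: 3.85
tool_pos: [0.4837, -0.0557, 0.1688]
orientation: [-180.0, -0.2, 2.1]
force: [-0.2, 0.1, -0.1]
opening: 0.0066
gripper_force: 0.0
```

```bash
python3 - <<'E'
from mv import *
M=np.load("cmd.npy"); 
M=M@mat([0,0,.013],[0,0,0]); np.save("cmd.npy",M)
th=np.radians(-8.58); Rt=np.array([[np.cos(th),-np.sin(th)],[np.sin(th),np.cos(th)]]); o=np.array([.5693,-.2572])
for n,b in enumerate([(.5931,-.2146),(.5956,-.2539),(.5618,-.1785),(.5548,-.2127),(.5485,-.2435)]): print(n,(Rt.T@(np.array(b)-o)*1000).round())
w=lambda x,y:(Rt@np.array([x,y])/1000+o).tolist()
plan([(w(0,-108)+[.167],[180,0,-8.6],16),(w(0,-108)+[.10],[180,0,-8.6],6)])
E
```

```text
0 [17. 46.]
1 [26.  7.]
2 [-19.  77.]
3 [-21.  42.]
4 [-23.  10.]
[[0.1, 0.3, 0, 0, 0, 0.1], [0.3, 1.3, 0, 0, 0, 0.5], [0.6, 2.9, 0, 0, 0, 1], [0.9, 4.8, 0, 0, 0, 1.7], [1.4, 7.2, 0, 0, 0, 2.5], [1.9, 9.8, 0, 0, 0, 3.4], [2.4, 12.6, 0, 0, 0, 4.3], [3, 15.5, 0, 0, 0, 5.3]]
[[0.8, 2.8, 0, 0, 0, 1], [1.6, 5.6, 0, 0, 0, 2], [2.3, 8.2, 0, 0, 0, 2.9], [3, 10.4, 0, 0, 0, 3.7], [3.6, 12.4, 0, 0, 0, 4.4], [4, 13.9, 0, 0, 0, 4.9], [4.3, 14.9, 0, 0, 0, 5.3], [4.4, 15.2, 0, 0, 0, 5.4]]
  -> [ 0.5534 -0.3641  0.167 ] [180.    0.   -8.6]
[[0, 0, 0.5, 0, 0, 0], [0, 0, 1.7, 0, 0, 0], [0, 0, 3.4, 0, 0, 0], [0, 0, 5, 0, 0, 0], [0, 0, 6.2, 0, 0, 0], [0, 0, 6.7, 0, 0, 0]]
  -> [ 0.5534 -0.3641  0.1   ] [180.    0.   -8.6]
```

Emit:
send_rows(plan=[[[0,0,0,0,0,0],[0,0,0,0,0,0],[0,0,0,0,0,0],[0,0,0,0,0,0],[0,0,0,0,0,0],[0,0,0,0,0,0],[0,0,0,0,0,0],[0,0,0,0,0,0]]], fingers=0.6)

```text
clock: 4.52
tool_pos: [0.4823, -0.0558, 0.1664]
orientation: [180.0, 0.0, 2.1]
force: [-0.1, -0.5, -0.6]
opening: 0.0511
gripper_force: 0.0
```

```bash
python3 - <<'E'
from plant import ctrl
import cv2
t=ctrl.snapshot("side")["img"][...,::-1]; cv2.imwrite("pics/d.png",cv2.resize(t[200:330,180:380],None,fx=4,fy=4))
E
```

```text
(no output)
```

View pics/d.png

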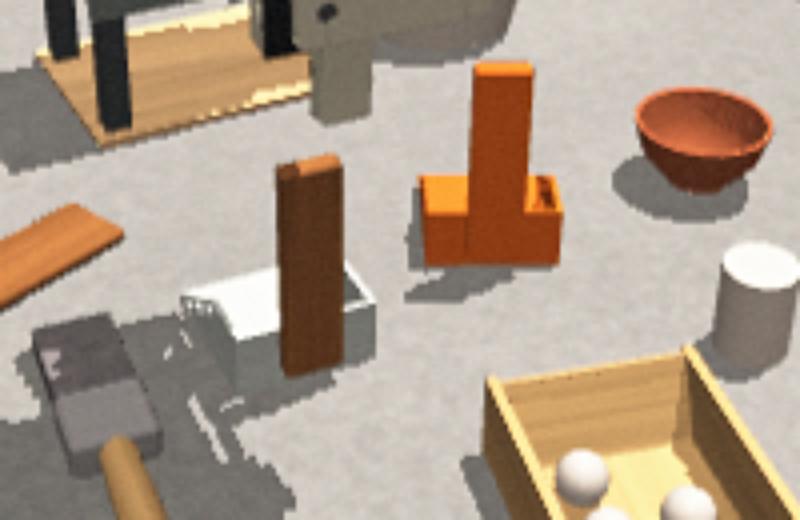

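The scoop (pan near (237,275), handle at (257,242) in the side view) is untouched. The fingers had been too slow to close on it, so I'll grip again with a longer close.

Emit:
send_rows(plan=[[[0,0,3,0,0,0],[0,0,6,0,0,0],[0,0,7.5,0,0,0],[0,0,8,0,0,0],[0,0,8,0,0,0]]])

```text
clock: 4.98
tool_pos: [0.4816, -0.0561, 0.0855]
orientation: [180.0, 0.1, 2.1]
force: [-0.2, -0.6, 0.4]
opening: 0.0524
gripper_force: 0.0
```

Emit:
send_rows(plan=[[[0,0,0,0,0,0],[0,0,0,0,0,0],[0,0,0,0,0,0],[0,0,0,0,0,0],[0,0,0,0,0,0],[0,0,0,0,0,0],[0,0,0,0,0,0],[0,0,0,0,0,0]]], fingers=0)

```text
clock: 5.65
tool_pos: [0.4825, -0.0557, 0.0868]
orientation: [-180.0, -0.0, 2.1]
force: [-0.9, 0.6, 3.3]
opening: 0.0118
gripper_force: 30.0
```

Emit:
send_rows(plan=[[[0,0,0,0,0,0],[0,0,0,0,0,0],[0,0,0,0,0,0]]])

```text
clock: 5.9
tool_pos: [0.4825, -0.0557, 0.0868]
orientation: [-180.0, -0.0, 2.1]
force: [-1.6, 0.5, 5.5]
opening: 0.0119
gripper_force: 30.0
```

Emit:
send_rows(plan=[[[0,0,-1,0,0,0],[0,0,-3,0,0,0],[0,0,-5,0,0,0],[0,0,-7,0,0,0],[0,0,-8,0,0,0]]])

```text
clock: 6.32
tool_pos: [0.483, -0.0559, 0.1684]
orientation: [-180.0, -0.1, 2.1]
force: [0.9, 0.4, -1.8]
opening: 0.0121
gripper_force: 30.0
```

Emit:
send_rows(plan=[[[0.1,0.3,0,0,0,0.1],[0.3,1.3,0,0,0,0.5],[0.6,2.9,0,0,0,1],[0.9,4.8,0,0,0,1.7],[1.4,7.2,0,0,0,2.5],[1.9,9.8,0,0,0,3.4],[2.4,12.6,0,0,0,4.3],[3,15.5,0,0,0,5.3]]])

```text
clock: 6.98
tool_pos: [0.517, -0.2113, 0.1645]
orientation: [-180.0, 0.2, -3.3]
force: [1.0, 0.9, -2.0]
opening: 0.0118
gripper_force: 30.0
```

Emit:
send_rows(plan=[[[0.8,2.8,0,0,0,1],[1.6,5.6,0,0,0,2],[2.3,8.2,0,0,0,2.9],[3,10.4,0,0,0,3.7],[3.6,12.4,0,0,0,4.4],[4,13.9,0,0,0,4.9],[4.3,14.9,0,0,0,5.3],[4.4,15.2,0,0,0,5.4]]])

```text
clock: 7.65
tool_pos: [0.5524, -0.3656, 0.1641]
orientation: [-180.0, 0.2, -8.8]
force: [0.2, 1.1, -1.9]
opening: 0.0116
gripper_force: 30.0
```

Emit:
send_rows(plan=[[[0,0,0.5,0,0,0],[0,0,1.3,0,0,0],[0,0,1.5,0,0,0],[0,0,1.5,0,0,0]]])

```text
clock: 7.98
tool_pos: [0.5526, -0.3627, 0.1503]
orientation: [-180.0, 0.1, -8.6]
force: [-0.9, 0.5, -0.9]
opening: 0.0118
gripper_force: 30.0
```

```bash
python3 - <<'E'
from plant import ctrl
import cv2,numpy as np
t=ctrl.snapshot("top")["img"][...,::-1];s=ctrl.snapshot("side")["img"][...,::-1]
cv2.imwrite("pics/e.png",np.hstack([cv2.resize(t[160:280,340:480],None,fx=3,fy=3),cv2.resize(s[260:380,300:420],None,fx=3,fy=3)]))
E
```

```text
(no output)
```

View pics/e.png

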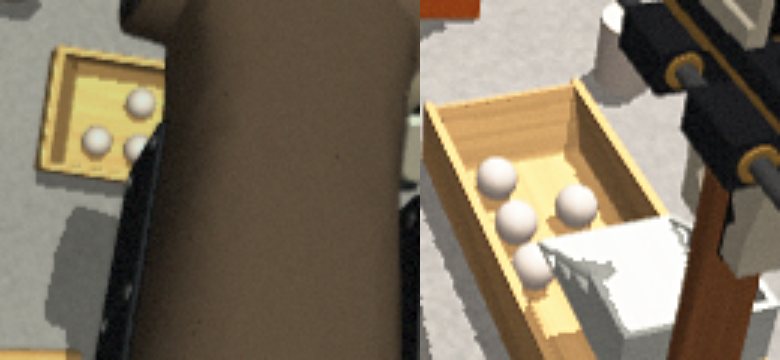

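```bash
python3 - <<'E'
from geo import *
from mv import plan
q=[.5693,-.2572,np.radians(-8.58)]
print(proj("side",place(q,[[-36,-17,64.5],[36,-17,64.5],[-36,-22,64.5],[-31,-17,64.5]])).round(1))
w=lambda x,y:place(q,[[x,y,0]])[0,:2].tolist()
M=np.load("cmd.npy")
# lower, push so lip goes to y=98 (grip y = lip-91 = 7), slight press
plan([(w(0,-108)+[.0915],[180,0,-8.6],10),(w(0,6)+[.0915],[180,0,-8.6],32)],np.array(np.load("cmd.npy"))@np.block([[np.eye(3),np.array([[0],[0],[-.052]])],[0,0,0,1]]),smooth=False)
E
```

```text
[[338.6 342. ]
 [383.5 333.3]
 [339.9 344.5]
 [341.8 341.3]]
[[0, 0, 0.6, 0, 0, 0], [0, 0, 1.2, 0, 0, 0], [0, 0, 1.8, 0, 0, 0], [0, 0, 2.4, 0, 0, 0], [0, 0, 3, 0, 0, 0], [0, 0, 3.6, 0, 0, 0], [0, 0, 4.2, 0, 0, 0], [0, 0, 4.8, 0, 0, 0]]
[[0, 0, 0.6, 0, 0, 0], [0, 0, 1.3, 0, 0, 0]]
  -> [ 0.5534 -0.3641  0.091 ] [180.    0.   -8.6]
[[0, -0.4, 0, 0, 0, 0], [0, -0.7, 0, 0, 0, 0], [0, -1.1, 0, 0, 0, 0], [0, -1.4, 0, 0, 0, 0], [0, -1.8, 0, 0, 0, 0], [0, -2.1, 0, 0, 0, 0], [0, -2.5, 0, 0, 0, 0], [0, -2.9, 0, 0, 0, 0]]
[[0, -0.3, 0, 0, 0, 0], [0, -0.7, 0, 0, 0, 0], [0, -1, 0, 0, 0, 0], [0, -1.4, 0, 0, 0, 0], [0, -1.7, 0, 0, 0, 0], [0, -2.1, 0, 0, 0, 0], [0, -2.4, 0, 0, 0, 0], [0, -2.8, 0, 0, 0, 0]]
[[0, -0.4, 0, 0, 0, 0], [0, -0.7, 0, 0, 0, 0], [0, -1.1, 0, 0, 0, 0], [0, -1.4, 0, 0, 0, 0], [0, -1.8, 0, 0, 0, 0], [0, -2.1, 0, 0, 0, 0], [0, -2.5, 0, 0, 0, 0], [0, -2.9, 0, 0, 0, 0]]
[[0, -0.3, 0, 0, 0, 0], [0, -0.7, 0, 0, 0, 0], [0, -1, 0, 0, 0, 0], [0, -1.4, 0, 0, 0, 0], [0, -1.7, 0, 0, 0, 0], [0, -2.1, 0, 0, 0, 0], [0, -2.5, 0, 0, 0, 0], [0, -2.8, 0, 0, 0, 0]]
  -> [ 0.5705 -0.2514  0.091 ] [180.    0.   -8.6]
```

Emit:
send_rows(plan=[[[0,0,1.2,0,0,0],[0,0,2.4,0,0,0],[0,0,3.6,0,0,0],[0,0,4.6,0,0,0],[0,0,5.3,0,0,0],[0,0,5.7,0,0,0],[0,0,6,0,0,0],[0,0,6,0,0,0]]])

```text
clock: 8.75
tool_pos: [0.5534, -0.3642, 0.092]
orientation: [180.0, -0.0, -8.6]
force: [0.1, 0.5, -1.0]
opening: 0.0116
gripper_force: 30.0
```

Emit:
send_rows(plan=[[[0,0,0.05,0,0,0],[0,0,0.1,0,0,0],[0,0,0.1,0,0,0]]])

```text
clock: 9.0
tool_pos: [0.5536, -0.3643, 0.092]
orientation: [180.0, -0.1, -8.6]
force: [-2.3, 1.4, 8.0]
opening: 0.0124
gripper_force: 30.0
```

Emit:
send_rows(plan=[[[0,-0.4,0,0,0,0],[0,-0.9,0,0,0,0],[0,-1.4,0,0,0,0],[0,-1.9,0,0,0,0],[0,-2.4,0,0,0,0],[0,-2.9,0,0,0,0],[0,-3.4,0,0,0,0],[0,-3.9,0,0,0,0]]])

```text
clock: 9.67
tool_pos: [0.5606, -0.326, 0.092]
orientation: [179.9, -0.2, -8.6]
force: [0.2, -4.4, 5.7]
opening: 0.012
gripper_force: 30.0
```

Emit:
send_rows(plan=[[[0,-0.5,0,0,0,0],[0,-1,0,0,0,0],[0,-1.5,0,0,0,0],[0,-2,0,0,0,0],[0,-2.5,0,0,0,0],[0,-3,0,0,0,0],[0,-3.5,0,0,0,0],[0,-4,0,0,0,0]]])

```text
clock: 10.33
tool_pos: [0.5666, -0.2864, 0.092]
orientation: [179.9, -0.2, -8.6]
force: [-0.1, -4.1, 5.9]
opening: 0.0122
gripper_force: 30.0
```

Emit:
send_rows(plan=[[[0,-0.5,0,0,0,0],[0,-1,0,0,0,0],[0,-1.5,0,0,0,0],[0,-2,0,0,0,0],[0,-2.5,0,0,0,0],[0,-2.8,0,0,0,0],[0,-3.1,0,0,0,0],[0,-3.3,0,0,0,0]]])

```text
clock: 11.0
tool_pos: [0.5716, -0.2537, 0.092]
orientation: [179.9, -0.2, -8.6]
force: [0.9, -4.4, 6.2]
opening: 0.0117
gripper_force: 30.0
```

```bash
python3 - <<'E'
from plant import ctrl
import cv2,numpy as np
s=ctrl.snapshot("side")["img"][...,::-1]
cv2.imwrite("pics/f.png",cv2.resize(s[260:380,280:420],None,fx=4,fy=4))
E
```

```text
(no output)
```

View pics/f.png

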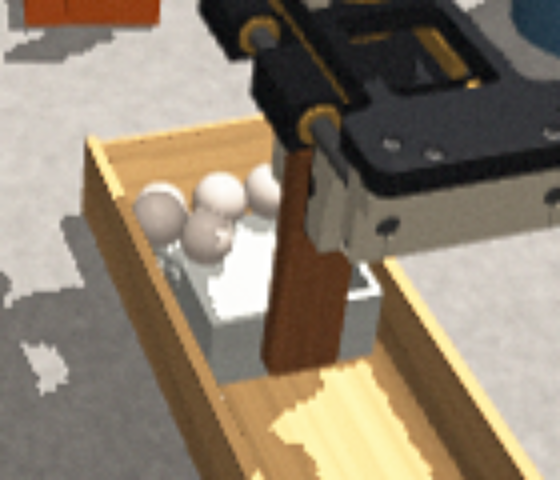

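Emit:
send_rows(plan=[[[0,-0.2,0,0,0,0],[0,-0.3,0,0,0,0],[0,-0.4,0,0,0,0],[0,-0.4,0,0,0,0]]])

```text
clock: 11.38
tool_pos: [0.5722, -0.2498, 0.092]
orientation: [179.9, -0.2, -8.6]
force: [0.9, -3.8, 5.6]
opening: 0.0122
gripper_force: 30.0
```

```bash
python3 - <<'E'
from geo import *
from plant import ctrl
o=ctrl.get_obs();print(o["force"],o["tool_pos"])
c,s=np.cos(np.radians(-8.58)),np.sin(np.radians(-8.58))
d=o["tool_pos"][:2]-[.5693,-.2572]; print("grip trough",c*d[0]+s*d[1],-s*d[0]+c*d[1])
E
```

```text
[ 0.88101849 -3.81484799  5.57049318] [ 0.57215134 -0.24980238  0.09197299]
grip trough 0.0017157787778614559 0.007740220625343359
```

Emit:
send_rows(plan=[[[0,-0.2,0,0,0,0],[0,0.1,-0.08,3,0,0],[0,0.4,-0.1,6,0,0],[0,0.65,-0.1,9,0,0],[0,0.9,-0.05,12,0,0],[0,1.2,0.05,15,0,0],[0,1.5,0.15,18,0,0],[0,1.6,0.2,20,0,0]]])

```text
clock: 12.05
tool_pos: [0.5683, -0.2654, 0.0879]
orientation: [-159.8, 0.0, -8.7]
force: [-0.5, 0.4, -2.3]
opening: 0.0117
gripper_force: 30.0
```

Emit:
send_rows(plan=[[[0,0,0,0,0,0],[0,0,0,0,0,0],[0,-0.2,-0.5,0,0,0],[0,-0.5,-1.4,0,0,0],[0,-0.9,-2.4,0,0,0],[0,-1.2,-3.4,0,0,0],[0,-1.6,-4.3,0,0,0],[0,-1.7,-4.7,0,0,0]]])

```text
clock: 12.72
tool_pos: [0.5693, -0.2652, 0.1415]
orientation: [-160.1, -0.2, -8.6]
force: [0.9, -0.2, -1.4]
opening: 0.0118
gripper_force: 30.0
```

```bash
python3 - <<'E'
from plant import ctrl
import cv2,numpy as np
s=ctrl.snapshot("side")["img"][...,::-1]
cv2.imwrite("pics/g.png",cv2.resize(s[240:380,280:420],None,fx=4,fy=4))
o=ctrl.get_obs();print(o["orientation"],o["tool_pos"],o["force"])
E
```

```text
[-160.07420322   -0.21668004   -8.58709849] [ 0.56931178 -0.26541581  0.14151988] [ 0.37832905  0.47486423 -1.23551623]
```

View pics/g.png

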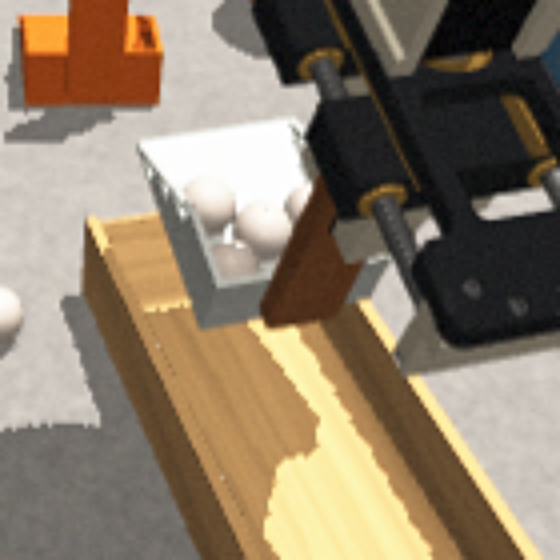

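```bash
cat >sc.py <<'E'
from mv import *
H=np.array([.602,.2701]); hy=np.radians(5.7)
h=lambda x,y:(H+np.array([[np.cos(hy),-np.sin(hy)],[np.sin(hy),np.cos(hy)]])@[x/1000,y/1000]).tolist()
def tcp(lip,psi,b):
    Rs=E([0,0,90+psi])*R.from_euler("y",-b,degrees=True); Rt=Rs*E([0,0,-90])*E([180,0,0])
    return (np.array(lip)+Rs.apply([-.091,0,.086])).tolist(),Rt.as_euler("xyz",degrees=True).tolist()
E
python3 - <<'E'
from sc import *
from plant import ctrl
from geo import proj,C
import cv2
def blobs():
    s=ctrl.snapshot("side")["img"].astype(int); m=((s.min(2)>150)&(s.max(2)-s.min(2)<25)).astype(np.uint8)
    n,l,st,c=cv2.connectedComponentsWithStats(m[250:420,150:300]); print([(c[i]+[150,250]).round(1).tolist()+[st[i,4]] for i in range(1,n) if 15<st[i,4]<300])
blobs();blobs();blobs()
o=ctrl.get_obs()
M=mat(o["tool_pos"],o["orientation"])   # start from measurement
p0,_=tcp(h(-120,-40)+[.225],5.7,20)
plan([([.569,-.265,.30],[-160,0,-8.6],8),(p0,_,26)],M)
E
```

```text
[]
[]
[]
[[0, -0.2, -0.7, 0, 0, 0], [0, -0.9, -2.4, 0, 0, 0], [0, -1.7, -4.8, 0, 0, 0], [0, -2.8, -7.6, 0, 0, 0], [0.1, -3.8, -10.4, 0, 0, 0], [0.1, -4.7, -12.8, 0, 0, 0], [0.1, -5.3, -14.5, 0, 0, 0], [0.1, -5.5, -15.2, 0, 0, 0]]
  -> [ 0.5691 -0.2654  0.3002] [-160.    -0.    -8.6]
[[-0.1, -0.1, 0.1, 0, 0, -0.1], [-0.2, -0.5, 0.2, 0, -0.1, -0.2], [-0.5, -1.2, 0.5, 0, -0.2, -0.5], [-0.8, -2.1, 0.9, 0, -0.3, -0.9], [-1.2, -3.1, 1.4, 0, -0.5, -1.3], [-1.7, -4.4, 2, 0, -0.7, -1.8], [-2.2, -5.8, 2.6, 0, -0.9, -2.4], [-2.8, -7.3, 3.3, 0, -1.1, -3]]
[[-0.6, -1.7, 0.7, 0, -0.3, -0.7], [-1.1, -3.5, 1.5, 0, -0.5, -1.4], [-1.7, -5.3, 2.3, 0, -0.8, -2.2], [-2.3, -7.2, 3.2, 0, -1.1, -3], [-2.9, -9.1, 4, 0, -1.4, -3.7], [-3.5, -11, 4.9, 0, -1.6, -4.5], [-4.1, -12.9, 5.7, 0, -1.9, -5.3], [-4.7, -14.7, 6.5, 0, -2.2, -6]]
[[-0.4, -1.8, 0.8, 0, -0.3, -0.7], [-0.7, -3.6, 1.6, 0, -0.5, -1.4], [-1, -5.2, 2.3, 0, -0.7, -2.1], [-1.3, -6.6, 3, 0, -0.9, -2.6], [-1.5, -7.9, 3.6, 0, -1.1, -3.2], [-1.8, -9.1, 4.1, 0, -1.3, -3.6], [-1.9, -10, 4.5, 0, -1.4, -4], [-2.1, -10.6, 4.8, 0, -1.5, -4.2]]
[[0, -0.5, 0.1, 0, -0.1, -0.2], [0, -0.6, 0.2, 0, -0.1, -0.3]]
  -> [0.4982 0.1038 0.2748] [-160.    -0.     5.7]
```

Emit:
send_rows(plan=[[[0,-0.2,-0.7,0,0,0],[0,-0.9,-2.4,0,0,0],[0,-1.7,-4.8,0,0,0],[0,-2.8,-7.6,0,0,0],[0.1,-3.8,-10.4,0,0,0],[0.1,-4.7,-12.8,0,0,0],[0.1,-5.3,-14.5,0,0,0],[0.1,-5.5,-15.2,0,0,0]]])

```text
clock: 13.58
tool_pos: [0.5698, -0.2662, 0.3036]
orientation: [-160.1, -0.2, -8.6]
force: [0.3, -0.9, -1.9]
opening: 0.0116
gripper_force: 30.0
```

Emit:
send_rows(plan=[[[-0.1,-0.1,0.1,0,0,-0.1],[-0.2,-0.5,0.2,0,-0.1,-0.2],[-0.5,-1.2,0.5,0,-0.2,-0.5],[-0.8,-2.1,0.9,0,-0.3,-0.9],[-1.2,-3.1,1.4,0,-0.5,-1.3],[-1.7,-4.4,2,0,-0.7,-1.8],[-2.2,-5.8,2.6,0,-0.9,-2.4],[-2.8,-7.3,3.3,0,-1.1,-3]]])

```text
clock: 14.25
tool_pos: [0.5531, -0.1805, 0.2939]
orientation: [-160.0, 0.0, -5.3]
force: [0.1, 0.2, -2.3]
opening: 0.0119
gripper_force: 30.0
```

Emit:
send_rows(plan=[[[-0.6,-1.7,0.7,0,-0.3,-0.7],[-1.1,-3.5,1.5,0,-0.5,-1.4],[-1.7,-5.3,2.3,0,-0.8,-2.2],[-2.3,-7.2,3.2,0,-1.1,-3],[-2.9,-9.1,4,0,-1.4,-3.7],[-3.5,-11,4.9,0,-1.6,-4.5],[-4.1,-12.9,5.7,0,-1.9,-5.3],[-4.7,-14.7,6.5,0,-2.2,-6]]])

```text
clock: 14.92
tool_pos: [0.5208, -0.016, 0.2834]
orientation: [-160.0, -0.0, 1.1]
force: [0.0, -0.0, -1.9]
opening: 0.0117
gripper_force: 30.0
```

Emit:
send_rows(plan=[[[-0.4,-1.8,0.8,0,-0.3,-0.7],[-0.7,-3.6,1.6,0,-0.5,-1.4],[-1,-5.2,2.3,0,-0.7,-2.1],[-1.3,-6.6,3,0,-0.9,-2.6],[-1.5,-7.9,3.6,0,-1.1,-3.2],[-1.8,-9.1,4.1,0,-1.3,-3.6],[-1.9,-10,4.5,0,-1.4,-4],[-2.1,-10.6,4.8,0,-1.5,-4.2]]])

```text
clock: 15.58
tool_pos: [0.4982, 0.099, 0.2746]
orientation: [-160.0, -0.0, 5.6]
force: [-0.0, -0.0, -1.9]
opening: 0.012
gripper_force: 30.0
```

Emit:
send_rows(plan=[[[0,-0.5,0.1,0,-0.1,-0.2],[0,-0.6,0.2,0,-0.1,-0.3],[0,-0.6,0.2,0,-0.1,-0.3],[0,-0.6,0.2,0,-0.1,-0.3]]])

```text
clock: 15.92
tool_pos: [0.4984, 0.1034, 0.2746]
orientation: [-160.0, -0.0, 5.7]
force: [-0.8, -0.7, -1.6]
opening: 0.0116
gripper_force: 30.0
```

```bash
python3 - <<'E'
from sc import *
from plant import ctrl
import cv2
o=ctrl.get_obs(); print(o["tool_pos"],o["orientation"],o["joint_pos"].round(),o["force"])
W=[]
for b,y,z,n in((5,-36,.200,5),(-10,-33,.188,6),(-25,-30,.183,6),(-45,-30,.180,7)):
    p,r=tcp(h(-120,y)+[z],5.7,b); W.append((p,r,n))
plan(W,smooth=False)
cv2.imwrite("pics/h.png",ctrl.snapshot("side")["img"][...,::-1])
E
```

```text
[0.49840871 0.10338095 0.2746365 ] [-1.60009478e+02 -9.45453629e-03  5.73066990e+00] [ 18.   4.  -9. -20. -74.  83.] [-0.82186112 -0.67703511 -1.56549305]
[[0, -0.4, 0.1, -3, 0, 0], [0, -0.8, 0.2, -6, 0, 0], [0, -1.2, 0.3, -9, 0, 0], [0, -1.7, 0.4, -12, 0, 0], [0, -2.1, 0.4, -15, 0, 0]]
  -> [0.4961 0.1248 0.2782] [-175.    -0.     5.7]
[[0, -0.5, -0.1, -2.5, 0, 0], [0, -0.9, -0.3, -5, 0, 0], [0, -1.4, -0.4, -7.5, 0, 0], [0, -1.8, -0.5, -10, 0, 0], [0, -2.3, -0.7, -12.5, 0, 0], [0, -2.7, -0.8, -15, 0, 0]]
  -> [0.4935 0.1509 0.2885] [170.   -0.    5.7]
[[0, -0.5, -0.3, -2.5, 0, 0], [0, -1, -0.5, -5, 0, 0], [0, -1.5, -0.8, -7.5, 0, 0], [0, -2, -1.1, -10, 0, 0], [0, -2.4, -1.4, -12.5, 0, 0], [0, -2.9, -1.6, -15, 0, 0]]
  -> [0.4904 0.1821 0.2992] [155.   -0.    5.7]
[[0, -0.5, -0.3, -2.9, 0, 0], [0, -1, -0.7, -5.7, 0, 0], [0, -1.6, -1, -8.6, 0, 0], [0, -2.1, -1.3, -11.4, 0, 0], [0, -2.6, -1.7, -14.3, 0, 0], [0, -3.1, -2, -17.2, 0, 0], [0, -3.6, -2.4, -20, 0, 0]]
  -> [0.4861 0.2246 0.3058] [135.   -0.    5.7]
```

Emit:
send_rows(plan=[[[0,-0.4,0.1,-3,0,0],[0,-0.8,0.2,-6,0,0],[0,-1.2,0.3,-9,0,0],[0,-1.7,0.4,-12,0,0],[0,-2.1,0.4,-15,0,0]]])

```text
clock: 16.38
tool_pos: [0.4965, 0.1244, 0.2783]
orientation: [-175.1, -0.0, 5.7]
force: [-0.1, -0.4, -1.6]
opening: 0.0117
gripper_force: 30.0
```

Emit:
send_rows(plan=[[[0,-0.5,-0.1,-2.5,0,0],[0,-0.9,-0.3,-5,0,0],[0,-1.4,-0.4,-7.5,0,0],[0,-1.8,-0.5,-10,0,0],[0,-2.3,-0.7,-12.5,0,0],[0,-2.7,-0.8,-15,0,0]]])

```text
clock: 16.88
tool_pos: [0.4939, 0.1507, 0.2888]
orientation: [169.9, -0.1, 5.7]
force: [0.6, -0.2, -2.0]
opening: 0.012
gripper_force: 30.0
```

Emit:
send_rows(plan=[[[0,-0.5,-0.3,-2.5,0,0],[0,-1,-0.5,-5,0,0],[0,-1.5,-0.8,-7.5,0,0],[0,-2,-1.1,-10,0,0],[0,-2.4,-1.4,-12.5,0,0],[0,-2.9,-1.6,-15,0,0]]])

```text
clock: 17.38
tool_pos: [0.4909, 0.182, 0.2996]
orientation: [154.9, -0.1, 5.7]
force: [-0.0, -0.4, -1.6]
opening: 0.0118
gripper_force: 30.0
```

Emit:
send_rows(plan=[[[0,-0.5,-0.3,-2.9,0,0],[0,-1,-0.7,-5.7,0,0],[0,-1.6,-1,-8.6,0,0],[0,-2.1,-1.3,-11.4,0,0],[0,-2.6,-1.7,-14.3,0,0],[0,-3.1,-2,-17.2,0,0],[0,-3.6,-2.4,-20,0,0],[0,-3.6,-2.4,-20,0,0]]])

```text
clock: 18.05
tool_pos: [0.4864, 0.2257, 0.3039]
orientation: [134.7, 0.1, 5.8]
force: [0.1, -0.1, -1.9]
opening: 0.012
gripper_force: 30.0
```

```bash
python3 - <<'E'
from sc import *
from plant import ctrl
import cv2
o=ctrl.get_obs(); print(o["tool_pos"],o["orientation"],o["joint_pos"].round(),o["force"])
s=ctrl.snapshot("side")["img"]; t=ctrl.snapshot("top")["img"]; cv2.imwrite("pics/i_side.png",s[...,::-1]); cv2.imwrite("pics/i_top.png",t[...,::-1])
# back: raise with -45 kept, then level
p,r=tcp(h(-120,-30)+[.225],5.7,-45)
p2,r2=tcp(h(-120,-110)+[.225],5.7,0)
plan([(p,r,4),(p2,r2,10)],smooth=False)
E
```

```text
[0.48640722 0.22568497 0.30389727] [1.34728505e+02 9.44526503e-02 5.77825761e+00] [ 62.  21. -11.  23. -97.  28.] [ 0.12693909 -0.13564811 -1.88797472]
[[0, 0.8, -0.8, 0, 0, 0], [0, 1.6, -1.6, 0, 0, 0], [0, 2.3, -2.4, 0, 0, 0], [0, 3.1, -3.2, 0, 0, 0]]
  -> [0.486  0.2253 0.3503] [135.   -0.    5.7]
[[0, 0.9, 1.5, 4.5, 0, 0], [0, 1.8, 2.9, 9, 0, 0], [0, 2.7, 4.4, 13.5, 0, 0], [0, 3.6, 5.9, 18, 0, 0], [0, 4.5, 7.3, 22.5, 0, 0], [0, 5.5, 8.8, 27, 0, 0], [0, 6.4, 10.3, 31.5, 0, 0], [0, 7.3, 11.7, 36, 0, 0]]
[[0, 1.6, 0.7, 4.5, 0, 0], [0, 3.2, 1.3, 9, 0, 0]]
  -> [0.5028 0.0582 0.3114] [-180.    -0.     5.7]
```

Emit:
send_rows(plan=[[[0,0.8,-0.8,0,0,0],[0,1.6,-1.6,0,0,0],[0,2.3,-2.4,0,0,0],[0,3.1,-3.2,0,0,0]]])

```text
clock: 18.48
tool_pos: [0.4863, 0.2248, 0.3524]
orientation: [135.1, -0.1, 5.7]
force: [0.2, 0.2, -1.4]
opening: 0.0115
gripper_force: 30.0
```

Emit:
send_rows(plan=[[[0,0.9,1.5,4.5,0,0],[0,1.8,2.9,9,0,0],[0,2.7,4.4,13.5,0,0],[0,3.6,5.9,18,0,0],[0,4.5,7.3,22.5,0,0],[0,5.5,8.8,27,0,0],[0,6.4,10.3,31.5,0,0],[0,7.3,11.7,36,0,0]]])

```text
clock: 19.15
tool_pos: [0.4994, 0.0905, 0.3212]
orientation: [171.3, -0.2, 5.8]
force: [-0.1, -0.2, -1.8]
opening: 0.0117
gripper_force: 30.0
```

Emit:
send_rows(plan=[[[0,1.6,0.7,4.5,0,0],[0,3.2,1.3,9,0,0],[0,3.2,1.3,9,0,0]]])

```text
clock: 19.4
tool_pos: [0.5028, 0.0538, 0.3136]
orientation: [-179.7, -0.2, 5.5]
force: [0.0, 1.1, -1.7]
opening: 0.0122
gripper_force: 30.0
```

```bash
python3 - <<'E'
from plant import ctrl
import cv2,numpy as np
o=ctrl.get_obs(); print(o["tool_pos"],o["orientation"],o["force"])
s=ctrl.snapshot("side")["img"][...,::-1]; t=ctrl.snapshot("top")["img"][...,::-1]
h=cv2.resize(t[165:270,150:212],(248,420),interpolation=cv2.INTER_CUBIC)
cv2.imwrite("pics/j.png",np.hstack([s[:,:552],h])); cv2.imwrite("pics/j_top.png",t)
E
```

```text
[0.50281032 0.05381743 0.31363075] [-179.69367458   -0.21234463    5.46386028] [ 0.01499244  1.08298145 -1.67540941]
```

View pics/j.png

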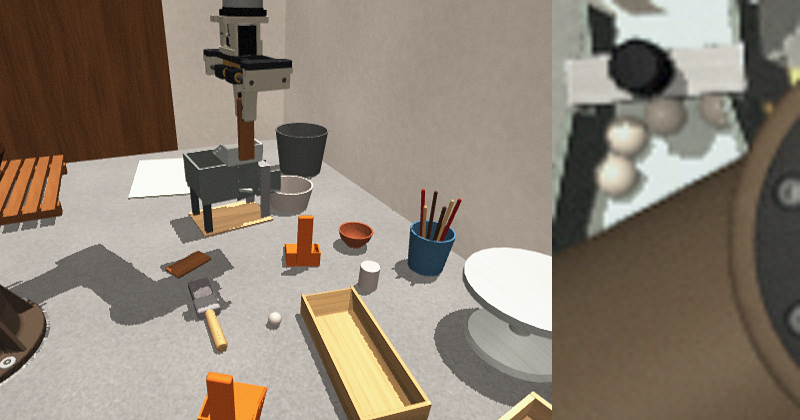

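```bash
python3 - <<'E'
from sc import *
from geo import C
K,T=C["side"]["K"],C["side"]["pose"]; d=T[:3,:3]@np.linalg.solve(K,[275,320,1]); o=T[:3,3]; print("ball",o+d*(.012-o[2])/d[2])
plan([([.4825,-.056,.16],[180,0,2.1],12),([.4825,-.056,.087],[180,0,2.1],10)])
E
```

```text
ball [ 0.48459237 -0.14092658  0.012     ]
[[-0.1, 0.2, 0.3, 0, 0, 0.1], [-0.2, 0.8, 1.1, 0, 0, 0.3], [-0.5, 1.7, 2.4, 0, 0, 0.6], [-0.8, 2.9, 3.9, 0, 0, 0.9], [-1.2, 4.2, 5.7, 0, 0, 1.4], [-1.6, 5.6, 7.6, 0, 0, 1.8], [-2, 7, 9.4, 0, 0, 2.3], [-2.3, 8.3, 11.2, 0, 0, 2.7]]
[[-0.3, 1.1, 1.6, 0, 0, 0.4], [-0.5, 2.1, 2.8, 0, 0, 0.7], [-0.7, 2.7, 3.6, 0, 0, 0.9], [-0.7, 2.9, 3.9, 0, 0, 0.9]]
  -> [ 0.4828 -0.056   0.1603] [-180.    -0.     2.1]
[[0, 0, 0.2, 0, 0, 0], [0, 0, 0.8, 0, 0, 0], [0, 0, 1.6, 0, 0, 0], [0, 0, 2.6, 0, 0, 0], [0, 0, 3.7, 0, 0, 0], [0, 0, 4.8, 0, 0, 0], [0, 0, 5.7, 0, 0, 0], [0, 0, 6.6, 0, 0, 0]]
[[0, 0, 0.5, 0, 0, 0], [0, 0, 0.7, 0, 0, 0]]
  -> [ 0.4829 -0.056   0.0873] [-180.    -0.     2.1]
```

The picture shows four balls in the hopper behind the plunger (right crop), and the fifth on the table at side (275,320), clear of where the scoop will stand.

Emit:
send_rows(plan=[[[-0.1,0.2,0.3,0,0,0.1],[-0.2,0.8,1.1,0,0,0.3],[-0.5,1.7,2.4,0,0,0.6],[-0.8,2.9,3.9,0,0,0.9],[-1.2,4.2,5.7,0,0,1.4],[-1.6,5.6,7.6,0,0,1.8],[-2,7,9.4,0,0,2.3],[-2.3,8.3,11.2,0,0,2.7]]])

```text
clock: 20.17
tool_pos: [0.4875, -0.0267, 0.1977]
orientation: [180.0, 0.1, 3.2]
force: [0.2, -0.0, -1.5]
opening: 0.0117
gripper_force: 30.0
```

Emit:
send_rows(plan=[[[-0.3,1.1,1.6,0,0,0.4],[-0.5,2.1,2.8,0,0,0.7],[-0.7,2.7,3.6,0,0,0.9],[-0.7,2.9,3.9,0,0,0.9]]])

```text
clock: 20.5
tool_pos: [0.4816, -0.0563, 0.1585]
orientation: [180.0, 0.2, 2.2]
force: [-0.8, -0.2, -1.5]
opening: 0.012
gripper_force: 30.0
```

Emit:
send_rows(plan=[[[0,0,0.2,0,0,0],[0,0,0.8,0,0,0],[0,0,1.6,0,0,0],[0,0,2.6,0,0,0],[0,0,3.7,0,0,0],[0,0,4.8,0,0,0],[0,0,5.7,0,0,0],[0,0,6.6,0,0,0]]])

```text
clock: 21.17
tool_pos: [0.4828, -0.056, 0.0933]
orientation: [180.0, 0.0, 2.2]
force: [-0.3, -0.2, -1.4]
opening: 0.0118
gripper_force: 30.0
```

Emit:
send_rows(plan=[[[0,0,0.4,0,0,0],[0,0,0.7,0,0,0],[0,0,0.7,0,0,0]]])

```text
clock: 21.42
tool_pos: [0.4832, -0.0563, 0.0873]
orientation: [180.0, -0.0, 2.2]
force: [-0.2, 0.1, -1.3]
opening: 0.0123
gripper_force: 30.0
```

Emit:
send_rows(plan=[[[0,0,0.05,0,0,0],[0,0,0.1,0,0,0],[0,0,0.1,0,0,0]]])

```text
clock: 21.67
tool_pos: [0.4834, -0.0561, 0.0869]
orientation: [-180.0, -0.1, 2.2]
force: [-0.8, -0.4, 3.1]
opening: 0.0122
gripper_force: 30.0
```

Emit:
send_rows(plan=[[[0,0,0,0,0,0],[0,0,0,0,0,0],[0,0,0,0,0,0],[0,0,0,0,0,0],[0,0,0,0,0,0],[0,0,0,0,0,0],[0,0,0,0,0,0],[0,0,0,0,0,0]]], fingers=0.6)

```text
clock: 22.33
tool_pos: [0.483, -0.0562, 0.0863]
orientation: [-180.0, -0.0, 2.1]
force: [0.3, -0.2, -0.3]
opening: 0.0519
gripper_force: 0.0
```

Emit:
send_rows(plan=[[[0,0,-1,0,0,0],[0,0,-3,0,0,0],[0,0,-6,0,0,0],[0,0,-9,0,0,0],[0,0,-12,0,0,0],[0,0,-14.5,0,0,0],[0,0,-15.5,0,0,0],[0,0,-15.5,0,0,0]]])

```text
clock: 23.0
tool_pos: [0.4843, -0.056, 0.2441]
orientation: [-180.0, -0.3, 2.2]
force: [0.3, 0.1, -0.4]
opening: 0.0526
gripper_force: 0.0
```

```bash
python3 - <<'E'
from sc import *
from plant import ctrl
from geo import proj
import cv2
M=np.load("cmd.npy"); M[2,3]+=.154; np.save("cmd.npy",M)
o=ctrl.get_obs(); print(o["tool_pos"],o["force"],M[:3,3])
ti=cv2.imread("pics/side0.png"); s=ctrl.snapshot("side")["img"][...,::-1]; 
# scoop check: template of the handle top in the initial side view
r=cv2.matchTemplate(s[225:315,215:290].copy(),ti[236:300,240:275].copy(),cv2.TM_CCOEFF_NORMED); print(cv2.minMaxLoc(r)[1::2], "expect loc",(25,11))
plan([([.6025,.269,.235],[180,0,5.7],14),([.6025,.269,.161],[180,0,5.7],8)],smooth=False)
E
```

```text
[ 0.48429632 -0.05603184  0.2441083 ] [ 0.28591441  0.07940588 -0.42565281] [ 0.48286199 -0.05600809  0.24133102]
(0.9711050987243652, (26, 11)) expect loc (25, 11)
[[0.9, -2.3, 0, 0, 0, -0.3], [1.9, -4.6, 0.1, 0, 0, -0.5], [2.8, -6.9, 0.1, 0, 0, -0.8], [3.8, -9.2, 0.2, 0, 0, -1], [4.7, -11.4, 0.2, 0, 0, -1.3], [5.6, -13.7, 0.3, 0, 0, -1.5], [6.6, -16, 0.3, 0, 0, -1.8], [7.5, -18.3, 0.4, 0, 0, -2]]
[[1, -2.3, 0, 0, 0, -0.3], [2.1, -4.5, 0.1, 0, 0, -0.5], [3.1, -6.8, 0.1, 0, 0, -0.8], [4.1, -9, 0.2, 0, 0, -1.1], [5.1, -11.3, 0.2, 0, 0, -1.3], [6.1, -13.5, 0.2, 0, 0, -1.6]]
  -> [0.6021 0.2687 0.2354] [-180.    -0.     5.7]
[[0, 0, 0.9, 0, 0, 0], [0, 0, 1.9, 0, 0, 0], [0, 0, 2.8, 0, 0, 0], [0, 0, 3.7, 0, 0, 0], [0, 0, 4.7, 0, 0, 0], [0, 0, 5.6, 0, 0, 0], [0, 0, 6.5, 0, 0, 0], [0, 0, 7.4, 0, 0, 0]]
  -> [0.6021 0.2687 0.1614] [-180.    -0.     5.7]
```

Scoop stands at its original place. On to the knob.

Emit:
send_rows(plan=[[[0.9,-2.3,0,0,0,-0.3],[1.9,-4.6,0.1,0,0,-0.5],[2.8,-6.9,0.1,0,0,-0.8],[3.8,-9.2,0.2,0,0,-1],[4.7,-11.4,0.2,0,0,-1.3],[5.6,-13.7,0.3,0,0,-1.5],[6.6,-16,0.3,0,0,-1.8],[7.5,-18.3,0.4,0,0,-2]]], fingers=0.8)

```text
clock: 23.72
tool_pos: [0.5506, 0.1304, 0.2354]
orientation: [179.9, 0.1, 4.1]
force: [0.0, -0.4, 0.3]
opening: 0.0703
gripper_force: 0.0
```

Emit:
send_rows(plan=[[[1,-2.3,0,0,0,-0.3],[2.1,-4.5,0.1,0,0,-0.5],[3.1,-6.8,0.1,0,0,-0.8],[4.1,-9,0.2,0,0,-1.1],[5.1,-11.3,0.2,0,0,-1.3],[6.1,-13.5,0.2,0,0,-1.6],[6.1,-13.5,0.2,0,0,-1.6],[6.1,-13.5,0.2,0,0,-1.6]]])

```text
clock: 24.38
tool_pos: [0.6015, 0.2692, 0.2324]
orientation: [179.9, 0.2, 5.8]
force: [-0.3, -0.8, -0.5]
opening: 0.0699
gripper_force: 0.0
```

Emit:
send_rows(plan=[[[0,0,0.9,0,0,0],[0,0,1.9,0,0,0],[0,0,2.8,0,0,0],[0,0,3.7,0,0,0],[0,0,4.7,0,0,0],[0,0,5.6,0,0,0],[0,0,6.5,0,0,0],[0,0,7.4,0,0,0]]])

```text
clock: 25.05
tool_pos: [0.6021, 0.2684, 0.1604]
orientation: [180.0, -0.0, 5.7]
force: [-0.6, -0.5, -0.4]
opening: 0.0699
gripper_force: 0.0
```

Emit:
send_rows(plan=[[[0,0,0,0,0,0],[0,0,0,0,0,0],[0,0,0,0,0,0],[0,0,0,0,0,0],[0,0,0,0,0,0],[0,0,0,0,0,0],[0,0,0,0,0,0],[0,0,0,0,0,0]]], fingers=0)

```text
clock: 25.72
tool_pos: [0.6021, 0.2718, 0.1619]
orientation: [-179.7, -0.1, 5.8]
force: [-4.0, 11.2, 0.3]
opening: 0.0291
gripper_force: 30.0
```

Emit:
send_rows(plan=[[[0,0,0,0,0,0],[0,0,0,0,0,0],[0,0,0,0,0,0],[0,0,0,0,0,0]]])

```text
clock: 26.05
tool_pos: [0.6021, 0.2718, 0.1619]
orientation: [-179.7, -0.1, 5.8]
force: [-2.7, 10.6, 0.3]
opening: 0.0292
gripper_force: 30.0
```

Emit:
send_rows(plan=[[[0,-0.3,0,0,0,0],[0,-0.3,-0.5,0,0,0],[0,-0.3,-1.2,0,0,0],[0,-0.3,-2,0,0,0],[0,-0.3,-2.8,0,0,0],[0,-0.3,-3.4,0,0,0],[0,-0.3,-3.7,0,0,0],[0,-0.3,-3.8,0,0,0]]])

```text
clock: 26.72
tool_pos: [0.602, 0.2718, 0.1992]
orientation: [-180.0, -0.0, 5.7]
force: [6.0, 3.2, -9.6]
opening: 0.0291
gripper_force: 30.0
```

Emit:
send_rows(plan=[[[0,0,0,0,0,0],[0,0,0,0,0,0],[0,0,0,0,0,0],[0,0,0,0,0,0],[0,0,0,0,0,0],[0,0,0,0,0,0],[0,0,0,0,0,0],[0,0,0,0,0,0]]])

```text
clock: 27.38
tool_pos: [0.602, 0.2719, 0.1985]
orientation: [-180.0, -0.0, 5.7]
force: [5.6, 3.5, -9.7]
opening: 0.0289
gripper_force: 30.0
```

```bash
cat >chk.py <<'E'
from plant import ctrl
from geo import *
import cv2
q=[.602,.2701,np.radians(5.7)]
def rep():
    o=ctrl.get_obs(); print(o["clock"],o["tool_pos"].round(4),o["force"].round(1),o["opening"])
    t=ctrl.snapshot("top")["img"]; cv2.imwrite("pics/k_top.png",t[...,::-1]); s=ctrl.snapshot("side")["img"]; cv2.imwrite("pics/k_side.png",s[...,::-1])
    t0=C["top"]["img"].astype(int); c=t[125:180,155:212].astype(int); d=np.abs(c-t0[125:180,155:212]).max(2)>25
    for r in range(0,55,1): print("".join("#" if x else "." for x in d[r]))
rep()
E
python3 chk.py
```

```text
27.3833 [0.602  0.2719 0.1985] [ 5.6  3.5 -9.7] 0.028905707973651832
.........................................................
.........................................................
.........................................................
.........................................................
.........................................................
........................##...............................
......................#####.........####.................
.....................#######.......######................
....................########.......#######...............
....................#######.##.....######................
....................###########...#.....###..............
....................####..#####..##.....####.............
...............###..###########...##..######.............
..............#####.###########...###########............
.............################...#############............
.............#####..########.....############............
.............###...########......###########.............
............####...####.###......##########..
[... 1458 characters left out ...]
....
#####.#.#######################....###########....##.....
######...######################....###########....##.....
#####.....#####################....###########...###.....
#####.##..#####################....########..#....##.....
#######.#.#####################....##########......##....
#####..#.######################....###########.....##....
#####.#...#####################....###########....###....
#####.#...####....#############....###########.....##....
######..#..#.........##########....########.##.....##....
#####.................##########...########.##..#####....
##########............#.########....########....#####....
##########..............########...#########..#..####....
```

Emit:
send_rows(plan=[[[0,0,-0.1,0,0,0],[0,0,-0.1,0,0,0],[0,0,-0.1,0,0,0],[0,0,-0.1,0,0,0],[0,0,-0.1,0,0,0],[0,0,-0.1,0,0,0],[0,0,-0.1,0,0,0],[0,0,-0.1,0,0,0]]])

```text
clock: 28.15
tool_pos: [0.602, 0.2719, 0.1994]
orientation: [-180.0, -0.0, 5.7]
force: [6.0, 3.6, -10.4]
opening: 0.0293
gripper_force: 30.0
```

Emit:
send_rows(plan=[[[0,0,0,0,0,0],[0,0,0,0,0,0],[0,0,0,0,0,0],[0,0,0,0,0,0],[0,0,0,0,0,0],[0,0,0,0,0,0],[0,0,0,0,0,0],[0,0,0,0,0,0]]])

```text
clock: 28.82
tool_pos: [0.6019, 0.2719, 0.1994]
orientation: [-180.0, -0.0, 5.7]
force: [5.6, 3.7, -10.1]
opening: 0.029
gripper_force: 30.0
```

```bash
python3 chk.py | head -27; python3 - <<'E'
import cv2,numpy as np
from plant import ctrl
a=cv2.imread("pics/k_top.png").astype(int); 
b=ctrl.snapshot("top")["img"][...,::-1].astype(int)
print("moving px in jar",(np.abs(a-b)[125:155,155:212].max(2)>15).sum())
ti=cv2.imread("pics/side0.png"); s=ctrl.snapshot("side")["img"][...,::-1]
print(cv2.minMaxLoc(cv2.matchTemplate(s[225:315,215:290].copy(),ti[236:300,240:275].copy(),cv2.TM_CCOEFF_NORMED))[1::2])
E
```

```text
28.8167 [0.6019 0.2719 0.1994] [  5.6   3.7 -10.1] 0.028967502886397344
.........................................................
.........................................................
.........................................................
.........................................................
.........................................................
........................##...............................
......................#####.........####.................
.....................#######.......######................
....................########.......#######...............
....................#######.##.....######................
...................############.........###..............
....................####..#####..##.....####.............
...............###..###########...#...######.............
..............#####.###########...###########............
.............################...#############.......#....
............######..########.....############............
.............###...########......###########.............
............####...####.###......##########..............
............###...######..##.....#########...............
...............#########...##..######....................
#.............##########...##########....................
##.............#########...##########....................
###............#########....#########....................
####............#######......########.........##.........
#####...........######........###################........
######........................#####################......
moving px in jar 1
(0.9683317542076111, (26, 11))
```

```bash
python3 - <<'E'
import cv2,numpy as np
a=cv2.imread("pics/k_top.png"); g=a[125:155,155:212]
s=cv2.cvtColor(g,cv2.COLOR_BGR2GRAY)
for r in s[4:27,8:48]: print("".join("%3d"%(x//10) for x in r))
u=cv2.resize(s,None,fx=6,fy=6,interpolation=cv2.INTER_CUBIC)
c=cv2.HoughCircles(u,cv2.HOUGH_GRADIENT,1.5,40,param1=60,param2=22,minRadius=24,maxRadius=38)
print((c[0]/6).round(1) if c is not None else None)
E
```

```text
19 10  8  8  8  7  8  8  8  8  7  8  8  8  7  8  8  7  8  8  8  7  8  8  8  7  8  8  7  7  8  7  8  8  8  8  9 14 20 20
 13  7  8  8  8  7  7  8  7  7  7  7  7  7  7  8 10 10  8  8  8  8  8  8  7  8  8  7  8  7  7  7  8  7  8  7  8  9 15 20
  7  7  8  8  8  8  7  7  8  7  8  7  8  9 12 13 16 15 12 10  9  9 10 10 10 10 10 10 12 12 12 11  9  7  8  8  8  8 10 17
  8  7  8  7  7  8  8  7  7  7  7  8  9 14 19 20 20 19 17 14 11 13 13 13 13 13 14 15 19 19 18 17 13  9  7  8  8  8  8 11
  8  7  7  8  7  7  7  8  8  7  8  8 12 19 20 21 21 20 19 16 13 14 16 16 16 15 16 20 20 20 20 19 16 13  7  7  8  8  8  9
  8  8  7  7  7  7  8  7  7  7  8  9 15 19 20 21 21 20 19 17 14 15 20 21 20 18 18 20 21 21 21 20 18 14  9  8  8  8  8  8
  8  7  8  7  7  7  7  7  7  7  7  9 16 19 20 21 21 20 18 16 13 10 15 21 21 19 19 20 20 21 21 19 18 15 11 11 12  8  8  8
  8  7  7  8  8  8  7  8  7  8  8 11 16 18 19 20 20 19 17 15 12  9 15 21 20 17 18 19 20 21 19 19 17 14 11 13 19 12  9  8
  7  7  7  8  7  8  8  9 12 11 12 13 13 16 18 18 18 17 16 13 10  9 15 20 20 17 16 18 19 19 19 17 15 12 10 14 20 20 13  8
  7  7  7  7
[... 1090 characters left out ...]
10 16 20 15 12 10 10 11 13 13 14 17 21 21 21 20 16 11 10 10 10 10 11 14 15 21 21 21 21 21 21 21 21 21 20 20
  8  8  8  9 11 20 21 20 13 13 14 14 14 14 17 21 21 21 21 21 20 15 12 11 12 14 13 14 15 19 19 19 19 19 18 18 18 18 14 16
  8  8  8  9 11 20 21 20 16 16 16 16 16 17 21 21 21 21 21 21 21 20 14 13 14 13 14 13 12 11 11 11 11  8  8  5  6  5  5  7
  9  8  8  8 11 20 21 21 21 21 21 21 21 21 21 21 21 21 21 21 21 20 16 16 16 16 15 10  5  6  5  6  6  5  6  6  6  5  6  6
  8  9  9  9 11 20 21 21 21 21 21 21 21 21 21 21 21 21 21 21 21 21 21 21 21 21 19  5  6  6  6  5  5  6  6  5  6  6  6  5
[[18.9 18.4  6.2]
 [31.4 17.6  5.6]
 [38.1 11.9  4.8]
 [24.4 10.4  4.2]
 [46.1 21.4  4.8]
 [12.1  6.9  5.9]]
```

Four clear spheres are at rest in the jar. The plunger is held up at its stop, and the scoop is standing on the table.

```bash
python3 -c "
from plant import ctrl
print(ctrl.close_job())"
```

```text
the job is handed in; nothing more can be done
None
```

I handed the job in at about 29 s of the 72 s allowed; the judge's verdict wasn't shown: four balls are at rest in the jar, the scoop stands upright and released, the plunger is held up at about 37 of 38 mm, no bystander was knowingly touched, and the fifth ball dropped from the scoop onto the table.

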